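# Lock the gauge plates away in the combination locker

### The arm

A 6-joint arm with a two-finger parallel gripper is mounted at the origin on a cart in front of the work surface, level with it; the furniture and walls round the work are solid. World frame = base frame: x ahead of the robot, y to its left, z up, the work surface at z = 0. Lengths are in m, angles in rad, forces in N, time in s.
With the tool pointing down it reaches from about 0.375 to 0.925 m from the base axis. Payload 5.7 kg.
Tool frame: the origin (TCP) lies on the front face of the gripper's body, between the roots of the fingers; the fingertips stand 80 mm ahead of it and the grasp point (between the pads) lies 61 mm ahead of it; z points along the fingers, y is the line along which they close (so a half turn about z gives the same grasp; the last joint's range is limited). The gripper opens to 88 mm and grips with 3 to 60 N. Pads are 20 mm wide; open, the fingers measure 115 mm over their backs; the gripper's body (75 mm by 178 mm) begins 61 mm behind the grasp point.
Start: joints at [1.225, 0.359, 1.51, -0, 1.272, -0.115], TCP at [0.137, 0.584, 0.303] pointing down, gripper open.
Joint ranges: [-2.97, 2.97], [-1.01, 2.36], [0.21, 2.38], [-0.96, 4.11], [0.2, 2.71], [-2.98, 2.98]. Speed limits (rad/s): [2.39, 2.39, 3.14, 3.14, 3.14, 3.14].

### API

Orientations are given as a 3x3 rotation matrix whose columns are the frame's x, y, z axes.
In Python, from cell import * gives the robot as it stands.
- The arm moves only by the tool play_rows, never from a script. Its argument "deltas" is a list of rows, each a list of 3 entries, a list of its own where there are three numbers: the turn, a rotation vector about the tool's x, y, z in degrees, then the shift along the tool's x, y, z in m, then the finger opening in m, from 0 to 0.0878. In form: [[[wx, wy, wz], [tx, ty, tz], fingers], ...]. A call has 1 to 12 rows; each row shifts and turns the commanded pose from where the row before left it, along the tool's axes as they then stand; what a row does not reach is not made up. A row lasts 1/8 s, in which the tool goes at most 62.5 mm and 10.7 degrees, less where a joint would pass 70% of its speed; a pose out of reach is approached as far as the arm can. A call is refused whole if a number of a shift passes 0.0625 or a number of a turn 10.7, either way. A call with a gripper value outside its range is refused whole. The fingers move at their own pace and stop on an object; "squeeze" is the grip in N (left out, the last holds). Time passes only in rows, so rows that do not move let the fingers close. It gives the time, the measured TCP pose, the force, the opening and the grip force at its end, in the units of the state.
- sense(): the state, without advancing time (a new reading comes with each control period).
- get_image(name): name is "scene" or "top"; returns (picture, depth): 384x512x3 uint8, blue, green, red; 384x512 float32, m along the optical axis (not along the pixel's ray), 0 where there is no reading.
- get_calibration(name): a dict with "fx", "fy", "cx", "cy" (pixels), "camera_from_world" (4x4, takes a point from world to camera coordinates). Camera axes: x right, y down, z forward; pixel columns grow to the right and rows downward; lengths in m; the calibration is good to about 2 mm. A picture is of the moment at which its call begins. get_calibration takes no time and is no camera call.
- hand_in(): hands the job in; it is judged then, once.
Trained networks look in the newest picture that a camera, given by its name, has taken for a name from the list of things; names that differ only in an ending like _2 or _b are one class to them, and where a whole thing is asked for, a point or a joint stands for the part that bears it (a point fixed in the world has none). Each returns a list of dicts, best first, with "confidence" (0 to 1); they miss things now and then, are a little off and sometimes report something else, mostly with a low value. They report only what shows in the picture. A call takes as long as a camera call.
- cut_out(name, camera): "region" (384x512 bool, what is visible of it) and "bbox" ([left, top, right, bottom] as shares, 0 to 1, of the picture: columns of its width, rows of its height, round what is visible of it).
- pinpoint(name, camera): "centre" ([row, column] as shares, 0 to 1, of the picture: columns of its width, rows of its height: a listed point, or the origin of a listed thing).
The state is a dict: "time_s": time; "q": joint angles; "dq": joint speeds; "effort": joint torques, N m; "ee_pos": TCP position; "eef_rot": TCP orientation; "ft_force": force on the tool from outside, world axes, zero at the start; "moment": the same for the moment, N m; "finger_gap": opening from 0.0 (shut) to 1.0 (fully open); "grip_force": force on a finger pad.
Only numpy, scipy, OpenCV 4.12 (cv2) and the standard library are available. Lean on these libraries where they do the work, as an engineer would, in place of code of your own. Each camera call takes 0.05 s, during which the arm holds its last target. There are 200 camera calls.

### The job

Put the loose gauge plates away in the grey combination locker: dial right (clockwise) to red, back left to blue, right to yellow, pausing on each mark, then slide the blue shutter all the way open to the left. Slide every plate on the bench flat into the slot that matches its thickness until it is fully home behind the shutter line, then slide the shutter fully shut and turn the dial to its white mark. Do not disturb the masking tape or the sanding pads.

Things in the scene. Friction and masses are not known exactly. Their poses are not given: they have to be found in the camera images.
- locker: fixed grey steel locker, 140 deep (x) x 205 wide (y -45 to +160) x 102 high. Origin on the bench at the foot of its front face, below the middle of the slot mouths; x points level into the slots, away from the robot, y left, z up. Three flat slots behind the shutter at y = 0, one above another, open to -x. A track 20 deep, 24 high runs along the front's foot. Dial on top at x 75, y 100
- slot_low (a point): centre of the mouth of the lowest slot, in the plane of the front face, 42 mm above the bench; slot floor at 30 mm, clear height 24, width 66, depth 104; for the 20 mm black plate; axes as the locker's. The slots are parted by 6 mm shelves with edges flush with the front face
- slot_mid (a point): the same for the middle slot, 69 mm above the bench; floor at 60 mm, clear height 18, width 66, depth 104; for the 14 mm brass plate
- slot_high (a point): the same for the top slot, 90 mm above the bench; floor at 84 mm, clear height 12, width 66, depth 104; for the 8 mm steel plate
- dial (a joint): combination dial, vertical axis: angle in rad, growing clockwise (right) seen from above, stops at -1.5 and 1.5. Mark at the white index line on the robot's side of the dial: blue at -1.05, white at -0.35, yellow at 0.35, red at 1.05. Stays where left (friction 0.05 N m). A hidden cam lets the shutter leave or reach its shut position only while the dial is within 0.2 of yellow
- dial_grip (a point): middle of the top of the dial's bar grip, on the dial axis, 144 mm above the bench. The aluminium bar is 56 long, 14 thick, 24 high; at dial angle 0 it lies along the locker's x axis, and it turns with the dial. Below it is the black disc, 86 across, its top 24 mm below this point. This point turns too, x along the bar
- shutter (a joint): blue shutter in front of the slots: 0 shut, slides to the locker's +y (left), 0.125 m fully open; friction about 2 N. Panel 84 wide, 8 thick, its back 8 mm in front of the locker's front face, from 26 to 105 mm above the bench; a plate that sticks out more than 8 mm stops it
- shutter_handle (a point): middle of the top of the shutter's black handle, a fin 30 long (along the locker's y), 14 thick, 34 high, standing on the middle of the shutter's top edge, 12 mm in front of the locker's front face; this point is 138 mm above the bench and moves with the shutter; axes as the locker's
- black_plate: loose black plastic gauge plate, 100 x 60 x 20 thick, 0.17 kg, lying flat; origin at its centre, x along its length, z through its thickness; may be absent
- brass_plate: loose brass-coloured gauge plate, 100 x 60 x 14 thick, 0.25 kg, lying flat; origin at its centre, x along its length, z through its thickness; may be absent
- steel_plate: loose steel gauge plate, 100 x 60 x 8 thick, 0.15 kg, lying flat; origin at its centre, x along its length, z through its thickness; may be absent
- masking_tape: loose roll of masking tape lying flat, 98 mm across, 25 high; bystander
- sanding_pads: loose pile of sanding pads, 81 x 107 x 25; bystander

How it is judged:
On the way, in this order (a step that is already met when the one before it is completed fails the run):
1. dial turned right to the red mark and paused there (value of joint dial between 0.93 and 1.17 rad and velocity of joint dial between -0.1 and 0.1 rad/s), for 0.3 s.
2. dial turned left to the blue mark and paused there (value of joint dial between -1.17 and -0.93 rad and velocity of joint dial between -0.1 and 0.1 rad/s), for 0.3 s.
3. dial turned right to the yellow mark and paused there (value of joint dial between 0.23 and 0.47 rad and velocity of joint dial between -0.1 and 0.1 rad/s), for 0.3 s.
4. shutter slid fully open (value of joint shutter above 0.115 m), for 0.2 s.
5. every plate on the bench home in the slot of its thickness (x of black_plate in the frame of slot_low above 0.04 m and y of black_plate in the frame of slot_low between -0.01 and 0.01 m and z of black_plate in the frame of slot_low between -0.007 and 0.007 m and angle between the x axis of black_plate and the x axis of slot_low, either way round below 0.12 rad and linear speed of each of black_plate, brass_plate, steel_plate below 0.03 m/s and x of brass_plate in the frame of slot_mid above 0.04 m and y of brass_plate in the frame of slot_mid between -0.01 and 0.01 m and z of brass_plate in the frame of slot_mid between -0.007 and 0.007 m and angle between the x axis of brass_plate and the x axis of slot_mid, either way round below 0.12 rad and x of steel_plate in the frame of slot_high above 0.04 m and y of steel_plate in the frame of slot_high between -0.01 and 0.01 m and z of steel_plate in the frame of slot_high between -0.007 and 0.007 m and angle between the x axis of steel_plate and the x axis of slot_high, either way round below 0.12 rad), for 0.2 s.
6. shutter slid fully shut (value of joint shutter below 0.006 m), for 0.2 s.
7. dial turned to the white mark (value of joint dial between -0.47 and -0.23 rad and velocity of joint dial between -0.1 and 0.1 rad/s), for 0.2 s.
At the end, for the whole second after the job is handed in: every plate that was on the bench lies at rest in its own slot (black low, brass middle, steel top), its near edge no more than 10 mm in front of the locker's front face and its length along the slot within 0.12 rad, the shutter is shut to 6 mm and the dial stands within 0.12 rad of white (all of step 5 and all of step 7 and value of joint shutter below 0.006 m); the robot touches nothing.
It fails at once if the masking tape is shifted by more than 40 mm (distance of masking_tape from where it was at the start of the episode above 0.04 m).
It fails at once if the sanding pads is shifted by more than 40 mm (distance of sanding_pads from where it was at the start of the episode above 0.04 m).
Of black_plate, brass_plate, steel_plate only 2 to 3 are there at a start; the rules pass over those that are not, and their reading is None.
At some moment in a run one of black_plate, brass_plate, steel_plate may be knocked a few centimetres aside while the robot is not near it.
Once in a run the grip may slacken for a moment while it holds something.
It also fails if it takes over 210 s, if anything falls off the work surface, if the arm or the gripper's body presses on something with over 40 N, if the wrist force passes 120 N, or if a joint passes its speed limit or range.

## Working session

There is one attempt and no reset: what is moved stays moved. The work goes in short steps, Python scripts to look and compute and a tool call to move; the robot and the scene stay as the last step left them, time stands still between calls to the robot, and variables do not carry over. Pictures are saved under pics/ and viewed, at most 14 in all, crops included, and the job is handed in when it is done.

Besides the shell and the picture viewer there is one more tool, called in YAML: its name, and indented under it one key for each argument. play_rows: Moves the arm, as the interface text tells. Its arguments: {"type":"object","properties":{"deltas":{"type":"array","items":{"type":"array"}},"squeeze":{"type":"number"}},"required":["deltas"]}

```bash
mkdir -p pics; ls; cat > h.py <<'E'
from cell import *
import numpy as np, cv2
def pix2w(cam,u,v,z=None,d=None):
    c=get_calibration(cam);T=np.linalg.inv(np.array(c["camera_from_world"]))
    r=np.array([(u-c["cx"])/c["fx"],(v-c["cy"])/c["fy"],1.0])
    o=T[:3,3];w=T[:3,:3]@r
    if d is None: d=(z-o[2])/w[2]
    return o+w*d
def cloud(cam,depth):
    c=get_calibration(cam);T=np.linalg.inv(np.array(c["camera_from_world"]))
    v,u=np.indices(depth.shape)
    P=np.stack([(u-c["cx"])/c["fx"]*depth,(v-c["cy"])/c["fy"]*depth,depth],-1)
    return P@T[:3,:3].T+T[:3,3]
E
python3 - <<'E'
from h import *
s=sense();print({k:np.round(v,3).tolist() for k,v in s.items()})
for cam in("scene","top"):
    im,d=get_image(cam);cv2.imwrite(f"pics/{cam}0.png",im);np.save(f"{cam}0.npy",d)
    W=cloud(cam,d)
    print(cam)
    for n in["locker","dial_grip","shutter_handle","slot_high","black_plate","brass_plate","steel_plate","masking_tape","sanding_pads"]:
        for p in pinpoint(n,cam)[:1]:
            r,c=p["centre"];u,v=c*512,r*384
            ui,vi=min(int(u),511),min(int(v),383)
            print(n,round(p["confidence"],2),round(u),round(v),np.round(W[vi,ui],3) if d[vi,ui] else None)
E
```

```text
pics
{'time_s': 0.0, 'q': [1.225, 0.359, 1.511, -0.0, 1.272, -0.115], 'dq': [-0.0, -0.001, 0.002, -0.001, -0.001, -0.0], 'effort': [0.001, -51.537, -27.073, 0.068, 0.035, -0.0], 'ee_pos': [0.137, 0.584, 0.302], 'eef_rot': [[-0.973, 0.229, -0.001], [0.229, 0.973, -0.002], [0.0, -0.002, -1.0]], 'ft_force': [-0.119, 0.086, 0.032], 'moment': [0.02, 0.009, -0.03], 'grip_force': 0.0, 'finger_gap': 0.995}
scene
locker 0.74 284 230 [ 0.546 -0.085  0.015]
dial_grip 0.88 281 167 [0.643 0.01  0.145]
shutter_handle 0.63 289 192 [ 0.607 -0.054  0.105]
black_plate 0.59 173 194 [0.45  0.298 0.022]
brass_plate 0.59 317 299 [ 0.398 -0.299  0.014]
steel_plate 0.58 370 262 [ 0.596 -0.329  0.01 ]
masking_tape 0.69 188 222 [0.4   0.161 0.001]
sanding_pads 0.93 221 181 [0.609 0.239 0.024]
top
locker 0.9 277 180 [ 0.549 -0.072  0.063]
dial_grip 0.89 243 137 [0.649 0.024 0.134]
shutter_handle 0.9 287 177 [ 0.547 -0.09   0.136]
slot_high 0.91 284 171 [ 0.565 -0.088  0.104]
black_plate 0.58 135 213 [0.452 0.323 0.02 ]
brass_plate 0.79 351 235 [ 0.402 -0.283  0.014]
steel_plate 0.75 367 170 [ 0.587 -0.333  0.007]
masking_tape 0.8 192 234 [0.399 0.162 0.002]
sanding_pads 0.98 157 151 [0.628 0.268 0.025]
```

```bash
python3 - <<'E'
from h import *
im=cv2.imread("pics/top0.png");cv2.imwrite("pics/top0b.png",cv2.resize(im[70:330,60:460],None,fx=2,fy=2,interpolation=cv2.INTER_CUBIC))
d=np.load("top0.npy");W=cloud("top",d)
def rect(m,name):
    p=W[m][:,:2].astype(np.float32)
    (c,s,a)=cv2.minAreaRect(p*1000); print(name,np.round(c,1),np.round(s,1),round(a,2),len(p),np.round(np.median(W[m][:,2]),4))
v,u=np.indices(d.shape);Z=W[...,2]
lk=(abs(W[...,0]-.62)<.2)&(abs(W[...,1]+.03)<.2)
rect(lk&(Z>.09)&(Z<.11),"lockertop")
rect(lk&(Z>.128)&(Z<.15),"handle/dial hi")
for n,c,h in[("handle",(.547,-.09),.128),("grip",(.649,.02),.132),("disc",(.649,.02),.112)]:
    rect((np.hypot(W[...,0]-c[0],W[...,1]-c[1])<.05)&(Z>h),n)
for n,c,h in[("black",(.452,.323),.02),("brass",(.402,-.283),.014),("steel",(.587,-.333),.008),("tape",(.4,.162),.025),("pads",(.628,.268),.025)]:
    m=(np.hypot(W[...,0]-c[0],W[...,1]-c[1])<.075)&(Z>h-.004)&(Z<h+.006)&(Z>.0045); rect(m,n)
E
```

```text
lockertop [654.1 -30. ] [398.8 216.7] 89.9 3658 0.1017
handle/dial hi [653.9 -29.8] [399.3 216.7] 89.93 636 0.1403
handle [552.4 -81.3] [28.8 13.5] 83.74 62 0.1372
grip [643.4  15.6] [56.9 14. ] 9.08 119 0.1428
disc [643.5  16. ] [85.2 83.6] 0.76 840 0.1201
black [455.3 322.3] [60.8 99.8] 82.94 746 0.0198
brass [ 403.7 -294.4] [97.7 61. ] 1.56 746 0.0141
steel [ 587.7 -337.6] [125.4 134.8] 10.11 691 0.0078
tape [396.9 158.9] [94.6 93.1] 46.57 346 0.0244
pads [629.  269.5] [ 70.8 100.2] 34.63 807 0.0247
```

View pics/top0b.png

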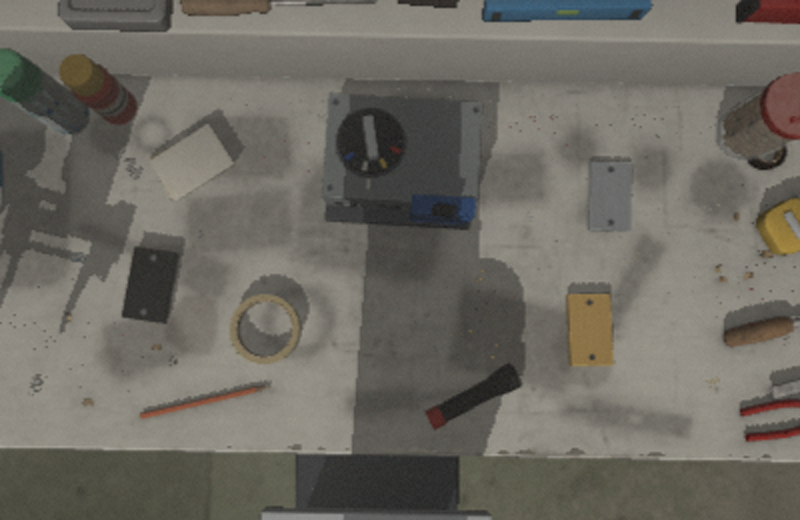

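View pics/scene0.png

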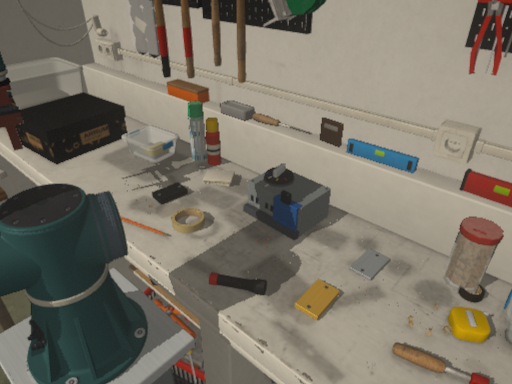

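All three plates are present, and the dial and shutter sit where the job sheet says. In the crop, black is at about (151,284), brass at (590,328), steel at (610,193), the dial at (372,140) and the shutter at (442,208). Next I refine the locker yaw and the steel plate.

```bash
cat >> h.py <<'E'
def mask_rect(W,name,cam,zlo,zhi):
    r=cut_out(name,cam)
    if not r: print(name,"none");return
    m=r[0]["region"].astype(bool)&(W[...,2]>zlo)&(W[...,2]<zhi)
    p=(W[m][:,:2]*1000).astype(np.float32);c,s,a=cv2.minAreaRect(p)
    if s[0]<s[1]: a-=90
    a=(a+90)%180-90
    print(name,round(r[0]["confidence"],2),"c",np.round(c,1),"size",np.round(s,1),"long axis deg",round(a,1),"n",m.sum(),"z",round(float(np.median(W[m][:,2])),4))
    return c,a
def to(pos,xang):
    """tool-frame shift and turn (deg about tool z) to reach TCP pos, tool-x world angle deg, tool down; shift given in CURRENT tool axes"""
    s=sense();R=np.array(s["eef_rot"]);p=np.array(s["ee_pos"])
    d=R.T@(np.array(pos)-p);a=np.degrees(np.arctan2(R[1,0],R[0,0]))
    print("at",np.round(p,4),"ang",round(a,2),"zax",np.round(R[:,2],3),"gap",round(s["finger_gap"]*.0878,4),"t",round(s["time_s"],2))
    print("shift",np.round(d,4),"turn z",round((a-xang+180)%360-180,2))
E
python3 - <<'E'
from h import *
im,d=get_image("top");W=cloud("top",d);Z=W[...,2]
m=(abs(Z-.102)<.004)&(W[...,0]>.55)&(W[...,0]<.73)&(W[...,1]>-.16)&(W[...,1]<.1)
p=W[m]
# left/right edges fit
for nm,sgn in(("right",-1),("left",1)):
    xs=np.arange(.575,.69,.006);ys=[]
    for x in xs:
        q=p[abs(p[:,0]-x)<.003][:,1]; ys.append(q.min() if sgn<0 else q.max())
    k=np.polyfit(xs,ys,1);r=ys-np.polyval(k,xs);g=abs(r)<.003
    k=np.polyfit(xs[g],np.array(ys)[g],1);print(nm,"yaw",np.degrees(np.arctan(k[0])),"y at .64",np.polyval(k,.64))
for n,a,b in(("black_plate",.016,.026),("brass_plate",.010,.02),("steel_plate",.004,.014),("masking_tape",.018,.03),("sanding_pads",.018,.03),("shutter_handle",.128,.15),("dial_grip",.13,.15)):
    mask_rect(W,n,"top",a,b)
to([.643,.0157,.25],9.1)
E
```

```text
right yaw -2.802701707089045 y at .64 -0.12797596959083768
left yaw -2.3746955312578732 y at .64 0.0745626165635508
black_plate 0.63 c [455.3 321.7] size [61.5 99.8] long axis deg -7.0 n 731 z 0.02
brass_plate 0.66 c [ 403.6 -294.7] size [97.3 61.5] long axis deg 1.3 n 722 z 0.014
steel_plate 0.63 c [ 594.8 -326.4] size [ 59.4 101. ] long axis deg -0.6 n 673 z 0.0078
masking_tape 0.65 c [396.8 158.4] size [93.7 93. ] long axis deg 45.5 n 350 z 0.0241
sanding_pads 0.64 c [ 399.7 -294.4] size [88.5 54.4] long axis deg 1.7 n 29 z 0.0185
shutter_handle 0.96 c [552.1 -81.2] size [28.9 13.6] long axis deg 84.4 n 63 z 0.1367
dial_grip 0.95 c [643.1  15.5] size [55.6 14. ] long axis deg 9.5 n 122 z 0.1426
at [0.1373 0.5841 0.3026] ang 166.78 zax [-0. -0. -1.] gap 0.0875 t 1.4
shift [-0.6223 -0.4376  0.0527] turn z 157.68
```

play_rows:
  deltas:
    - [[0,0,10.5],[0,0,0],0.04]
    - [[0,0,10.5],[0,0,0],0.04]
    - [[0,0,10.5],[0,0,0],0.04]
    - [[0,0,10.5],[0,0,0],0.04]
    - [[0,0,10.5],[0,0,0],0.04]
    - [[0,0,10.5],[0,0,0],0.04]
    - [[0,0,10.5],[0,0,0],0.04]
    - [[0,0,10.5],[0,0,0],0.04]
    - [[0,0,10.5],[0,0,0],0.04]
    - [[0,0,10.5],[0,0,0],0.04]
    - [[0,0,10.5],[0,0,0],0.04]
    - [[0,0,10.5],[0,0,0],0.04]

```text
time_s: 2.9
ee_pos: [0.1372, 0.5841, 0.3026]
eef_rot: [[0.761, 0.649, -0.0], [0.649, -0.761, -0.0], [-0.0, 0.0, -1.0]]
ft_force: [0.3, -0.1, -0.3]
finger_gap: 0.454
grip_force: 0.0
```

play_rows:
  deltas:
    - [[0,0,10.5],[0,0,0],0.04]
    - [[0,0,10.5],[0,0,0],0.04]
    - [[0,0,10.5],[0,0,0],0.04]
    - [[0,0,0],[0,0,0],0.04]

```text
time_s: 3.4
ee_pos: [0.1373, 0.5841, 0.3026]
eef_rot: [[0.987, 0.163, -0.0], [0.163, -0.987, -0.0], [-0.0, 0.0, -1.0]]
ft_force: [-0.1, -0.0, 0.4]
finger_gap: 0.458
grip_force: 0.0
```

```bash
python3 -c "
from h import *
to([.643,.0157,.25],9.3)"
```

```text
at [0.1373 0.5841 0.3026] ang 9.37 zax [-0. -0. -1.] gap 0.0402 t 3.4
shift [0.4064 0.6431 0.0527] turn z 0.07
```

play_rows:
  deltas:
    - [[0,0,0],[0.031,0.049,0],0.04]
    - [[0,0,0],[0.031,0.049,0],0.04]
    - [[0,0,0],[0.031,0.049,0],0.04]
    - [[0,0,0],[0.031,0.049,0],0.04]
    - [[0,0,0],[0.031,0.049,0],0.04]
    - [[0,0,0],[0.031,0.049,0],0.04]
    - [[0,0,0],[0.031,0.049,0],0.04]
    - [[0,0,0],[0.031,0.049,0],0.04]
    - [[0,0,0],[0.031,0.049,0],0.04]
    - [[0,0,0],[0.031,0.049,0],0.04]
    - [[0,0,0],[0.031,0.049,0],0.04]
    - [[0,0,0],[0.031,0.049,0],0.04]

```text
time_s: 4.9
ee_pos: [0.6003, 0.0621, 0.3028]
eef_rot: [[0.986, 0.165, 0.0], [0.165, -0.986, 0.0], [0.0, -0.0, -1.0]]
ft_force: [0.9, 0.5, -0.3]
finger_gap: 0.455
grip_force: 0.0
```

play_rows:
  deltas:
    - [[0,0,0],[0.034,0.055,0.02],0.04]
    - [[0,0,0],[0,0,0.01],0.04]
    - [[0,0,0],[0,0,0],0.04]

```text
time_s: 5.28
ee_pos: [0.6372, 0.0189, 0.2728]
eef_rot: [[0.987, 0.163, -0.003], [0.163, -0.987, 0.001], [-0.003, -0.001, -1.0]]
ft_force: [0.5, 0.2, 0.8]
finger_gap: 0.457
grip_force: 0.0
```

```bash
python3 -c "
from h import *
to([.6433,.0157,.205],9.3)"
```

```text
at [0.6372 0.0189 0.2728] ang 9.37 zax [-0.003  0.001 -1.   ] gap 0.0401 t 5.28
shift [0.0058 0.0042 0.0678] turn z 0.07
```

play_rows:
  deltas:
    - [[0,0,0],[0.006,0.004,0.02],0.04]
    - [[0,0,0],[0,0,0.025],0.04]
    - [[0,0,0],[0,0,0.022],0.04]
    - [[0,0,0],[0,0,0],0.04]
    - [[0,0,0],[0,0,0],0.0]
    - [[0,0,0],[0,0,0],0.0]
    - [[0,0,0],[0,0,0],0.0]
    - [[0,0,0],[0,0,0],0.0]
    - [[0,0,0],[0,0,0],0.0]
  squeeze: 25

```text
time_s: 6.4
ee_pos: [0.6453, 0.0162, 0.2081]
eef_rot: [[0.987, 0.161, 0.001], [0.161, -0.987, 0.001], [0.002, -0.001, -1.0]]
ft_force: [0.1, 3.8, 5.7]
finger_gap: 0.159
grip_force: 25.0
```

```bash
python3 -c "
from h import *
to([.6433,.0157,.205],9.3);print(sense()['ft_force'],sense()['moment'],sense()['q'])"
```

```text
at [0.6453 0.0162 0.2081] ang 9.27 zax [ 0.001  0.001 -1.   ] gap 0.0139 t 6.4
shift [-0.0021  0.0002  0.0031] turn z -0.03
[0.08736353 3.82271259 5.6630395 ] [ 0.60697986  0.35532172 -0.05120103] [-8.22825045e-02  5.12619783e-01  1.50798983e+00  1.04870972e-03
  1.11964658e+00  1.32631310e+00]
```

play_rows:
  deltas:
    - [[0,0,5],[-0.002,0,-0.001],0.0]
    - [[0,0,8],[0,0,0],0.0]
    - [[0,0,9],[0,0,0],0.0]
    - [[0,0,9],[0,0,0],0.0]
    - [[0,0,9],[0,0,0],0.0]
    - [[0,0,9],[0,0,0],0.0]
    - [[0,0,9],[0,0,0],0.0]
    - [[0,0,8],[0,0,0],0.0]
    - [[0,0,6],[0,0,0],0.0]
    - [[0,0,0],[0,0,0],0.0]
    - [[0,0,0],[0,0,0],0.0]
    - [[0,0,0],[0,0,0],0.0]
  squeeze: 25

```text
time_s: 7.9
ee_pos: [0.6448, 0.0159, 0.2082]
eef_rot: [[0.458, -0.889, 0.004], [-0.889, -0.458, 0.001], [0.001, -0.004, -1.0]]
ft_force: [3.9, 4.3, -3.7]
finger_gap: 0.155
grip_force: 25.0
```

```bash
python3 -c "
from h import *
to([.6433,.0157,.208],-62.6);print(sense()['ft_force'],sense()['moment'],sense()['q'])"
```

```text
at [0.6448 0.0159 0.2082] ang -62.74 zax [ 0.004  0.001 -1.   ] gap 0.0136 t 7.9
shift [-0.0006  0.0014  0.0002] turn z -0.14
[ 3.93615636  4.26414323 -3.69549466] [ 0.62341127 -0.76783765 -0.07950704] [-8.30041421e-02  5.10813778e-01  1.51111221e+00  1.34652348e-03
  1.11559297e+00  2.58218978e+00]
```

play_rows:
  deltas:
    - [[0,0,0],[0,0,0],0.0]
    - [[0,0,0],[0,0,0],0.0]
    - [[0,0,0],[0,0,0],0.0]
    - [[0,0,-6],[0,0,0],0.0]
    - [[0,0,-8],[0,0,0],0.0]
    - [[0,0,-9],[0,0,0],0.0]
    - [[0,0,-9],[0,0,0],0.0]
    - [[0,0,-9],[0,0,0],0.0]
    - [[0,0,-9],[0,0,0],0.0]
    - [[0,0,-9],[0,0,0],0.0]
    - [[0,0,-9],[0,0,0],0.0]
    - [[0,0,-9],[0,0,0],0.0]

```text
time_s: 9.4
ee_pos: [0.645, 0.0161, 0.2083]
eef_rot: [[0.968, 0.251, 0.005], [0.251, -0.968, 0.001], [0.005, -0.0, -1.0]]
ft_force: [6.2, 4.9, -4.2]
finger_gap: 0.16
grip_force: 25.0
```

play_rows:
  deltas:
    - [[0,0,-9],[0,0,0],0.0]
    - [[0,0,-9],[0,0,0],0.0]
    - [[0,0,-9],[0,0,0],0.0]
    - [[0,0,-9],[0,0,0],0.0]
    - [[0,0,-7.5],[0,0,0],0.0]
    - [[0,0,0],[0,0,0],0.0]
    - [[0,0,0],[0,0,0],0.0]
    - [[0,0,0],[0,0,0],0.0]
    - [[0,0,0],[0,0,0],0.0]

```text
time_s: 10.52
ee_pos: [0.6443, 0.0154, 0.2084]
eef_rot: [[0.533, 0.846, 0.003], [0.846, -0.533, -0.0], [0.001, 0.003, -1.0]]
ft_force: [4.5, 2.1, -1.5]
finger_gap: 0.16
grip_force: 2.5
```

```bash
python3 -c "
from h import *
to([.6433,.0157,.208],57.8);print(sense()['ft_force'],sense()['moment'])"
```

```text
at [0.6443 0.0154 0.2084] ang 57.79 zax [ 0.003 -0.    -1.   ] gap 0.0141 t 10.53
shift [-0.0003 -0.001   0.0004] turn z -0.01
[ 4.49074955  2.07923797 -1.45276857] [ 0.18142649 -0.5882184   0.01579446]
```

play_rows:
  deltas:
    - [[0,0,0],[0,0,0],0.0]
    - [[0,0,0],[0,0,0],0.0]
    - [[0,0,0],[0,0,0],0.0]
    - [[0,0,0],[0,0,0],0.0]
    - [[0,0,0],[0,0,0],0.0]
  squeeze: 25

```text
time_s: 11.15
ee_pos: [0.6442, 0.0152, 0.2085]
eef_rot: [[0.533, 0.846, 0.003], [0.846, -0.533, -0.0], [0.001, 0.003, -1.0]]
ft_force: [5.0, 2.2, -1.7]
finger_gap: 0.157
grip_force: 25.0
```

```bash
python3 -c "
from h import *
to([.6433,.0157,.208],-22.45)
im,d=get_image('top');cv2.imwrite('pics/dial.png',cv2.resize(im[90:200,190:310],None,fx=5,fy=5))"
```

```text
at [0.6442 0.0152 0.2085] ang 57.77 zax [ 0.003 -0.    -1.   ] gap 0.0137 t 11.15
shift [-0.0001 -0.001   0.0005] turn z 80.22
```

View pics/dial.png

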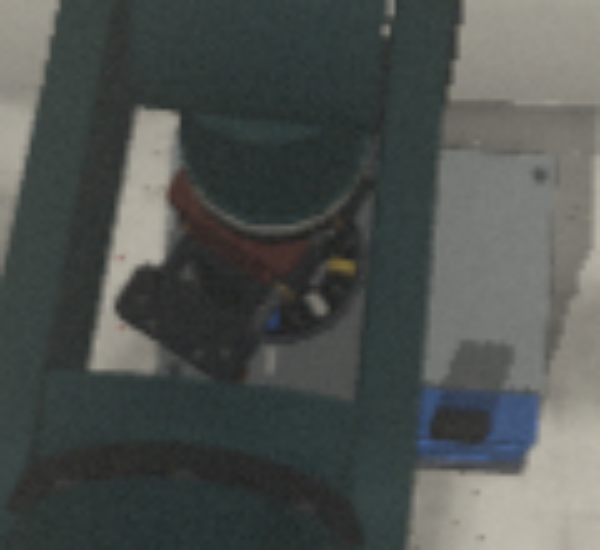

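The blue mark (270,320) sits above the white index line (268,358), so blue is reached. Now I turn right 80° to yellow.

play_rows:
  deltas:
    - [[0,0,6],[0,0,0],0.0]
    - [[0,0,8],[0,0,0],0.0]
    - [[0,0,9],[0,0,0],0.0]
    - [[0,0,9],[0,0,0],0.0]
    - [[0,0,9],[0,0,0],0.0]
    - [[0,0,9],[0,0,0],0.0]
    - [[0,0,9],[0,0,0],0.0]
    - [[0,0,8],[0,0,0],0.0]
    - [[0,0,8],[0,0,0],0.0]
    - [[0,0,5.2],[0,0,0],0.0]
    - [[0,0,0],[0,0,0],0.0]
    - [[0,0,0],[0,0,0],0.0]

```text
time_s: 12.7
ee_pos: [0.6437, 0.0165, 0.2085]
eef_rot: [[0.924, -0.382, 0.002], [-0.382, -0.924, 0.002], [0.001, -0.003, -1.0]]
ft_force: [4.4, 6.9, -1.6]
finger_gap: 0.158
grip_force: 25.0
```

play_rows:
  deltas:
    - [[0,0,0],[0,0,0],0.0]
    - [[0,0,0],[0,0,0],0.0]
    - [[0,0,0],[0,0,0],0.0]
    - [[0,0,0],[0,0,0],0.0]
    - [[0,0,0],[0,0,0],0.03]
    - [[0,0,0],[0,0,0],0.03]
    - [[0,0,0],[0,0,-0.03],0.03]
    - [[0,0,0],[0,0,-0.04],0.03]
    - [[0,0,0],[0,0,0],0.03]

```text
time_s: 13.82
ee_pos: [0.6444, 0.0148, 0.2816]
eef_rot: [[0.924, -0.382, 0.006], [-0.382, -0.924, -0.001], [0.006, -0.001, -1.0]]
ft_force: [-0.6, 0.2, -0.7]
finger_gap: 0.343
grip_force: 0.0
```

```bash
python3 -c "
from h import *
to([.5522,-.081,.27],-2.4)"
```

```text
at [0.6444 0.0148 0.2816] ang -22.44 zax [ 0.006 -0.001 -1.   ] gap 0.0301 t 13.82
shift [-0.0487  0.1237  0.0112] turn z -20.04
```

play_rows:
  deltas:
    - [[0,0,-10],[0,0,0],0.06]
    - [[0,0,-10],[0,0,0],0.06]
    - [[0,0,0],[-0.044,0.05,0],0.06]
    - [[0,0,0],[-0.044,0.05,0],0.06]
    - [[0,0,0],[0,0,0],0.06]
    - [[0,0,0],[0,0,0],0.06]

```text
time_s: 14.58
ee_pos: [0.5563, -0.075, 0.2777]
eef_rot: [[0.999, -0.043, -0.001], [-0.043, -0.999, 0.0], [-0.001, -0.0, -1.0]]
ft_force: [-0.0, -0.5, 0.1]
finger_gap: 0.682
grip_force: 0.0
```

```bash
python3 -c "
from h import *
to([.5522,-.081,.195],-2.4)"
```

```text
at [ 0.5563 -0.075   0.2777] ang -2.49 zax [-0.001  0.    -1.   ] gap 0.0599 t 14.57
shift [-0.0038  0.0062  0.0828] turn z -0.09
```

play_rows:
  deltas:
    - [[0,0,0],[-0.004,0.006,0.03],0.06]
    - [[0,0,0],[0,0,0.03],0.06]
    - [[0,0,0],[0,0,0.022],0.06]
    - [[0,0,0],[0,0,0],0.06]
    - [[0,0,0],[0,0,0],0.0]
    - [[0,0,0],[0,0,0],0.0]
    - [[0,0,0],[0,0,0],0.0]
    - [[0,0,0],[0,0,0],0.0]
    - [[0,0,0],[0,0,0],0.0]
  squeeze: 25

```text
time_s: 15.7
ee_pos: [0.5527, -0.0801, 0.197]
eef_rot: [[0.999, -0.043, 0.002], [-0.043, -0.999, 0.001], [0.001, -0.001, -1.0]]
ft_force: [0.6, 5.6, 5.8]
finger_gap: 0.337
grip_force: 25.0
```

```bash
python3 -c "
from h import *
to([.5522,-.081,.195],-2.4);print(sense()['ft_force'])"
```

```text
at [ 0.5527 -0.0801  0.197 ] ang -2.44 zax [ 0.002  0.001 -1.   ] gap 0.0296 t 15.7
shift [-0.0005  0.0009  0.002 ] turn z -0.04
[0.56516977 5.6038269  5.79040764]
```

play_rows:
  deltas:
    - [[0,0,0],[0,-0.01,0],0.0]
    - [[0,0,0],[0,-0.02,0],0.0]
    - [[0,0,0],[0,-0.02,0],0.0]
    - [[0,0,0],[0,-0.02,0],0.0]
    - [[0,0,0],[0,-0.02,0],0.0]
    - [[0,0,0],[0,-0.02,0],0.0]
    - [[0,0,0],[0,-0.01,0],0.0]
    - [[0,0,0],[0,-0.003,0],0.0]
    - [[0,0,0],[0,0,0],0.0]
    - [[0,0,0],[0,0,0],0.0]
    - [[0,0,0],[0,0,0],0.0]

```text
time_s: 17.08
ee_pos: [0.5578, 0.042, 0.197]
eef_rot: [[0.999, -0.042, 0.001], [-0.042, -0.999, -0.0], [0.001, 0.0, -1.0]]
ft_force: [-0.7, 2.1, 5.8]
finger_gap: 0.337
grip_force: 25.0
```

```bash
python3 -c "
from h import *
to([.5522,-.081,.195],-2.4);print(sense()['ft_force'])"
```

```text
at [0.5578 0.042  0.197 ] ang -2.43 zax [ 0.001 -0.    -1.   ] gap 0.0296 t 17.07
shift [-0.0004  0.1231  0.002 ] turn z -0.03
[-0.72044933  2.08018342  5.78600115]
```

play_rows:
  deltas:
    - [[0,0,0],[0,0,0],0.05]
    - [[0,0,0],[0,0,0],0.05]
    - [[0,0,0],[0,0,-0.04],0.05]
    - [[0,0,0],[0,0,-0.05],0.08]
    - [[0,0,0],[-0.023,-0.046,0],0.08]
    - [[0,0,0],[-0.023,-0.046,0],0.08]
    - [[0,0,0],[-0.023,-0.046,0],0.08]
    - [[0,0,0],[-0.023,-0.046,0],0.08]
    - [[0,0,0],[-0.023,-0.046,0],0.08]
    - [[0,0,0],[-0.023,-0.046,0],0.08]
    - [[0,0,4.6],[0,0,0],0.08]
    - [[0,0,0],[0,0,0],0.08]

```text
time_s: 18.58
ee_pos: [0.4308, 0.324, 0.2859]
eef_rot: [[0.993, -0.12, -0.0], [-0.12, -0.993, -0.001], [-0.0, 0.001, -1.0]]
ft_force: [-0.0, -1.1, -0.1]
finger_gap: 0.914
grip_force: 0.0
```

```bash
python3 -c "
from h import *
im,d=get_image('top');W=cloud('top',d)
for n,a,b in(('black_plate',.016,.026),('brass_plate',.010,.02),('steel_plate',.004,.014),('shutter_handle',.128,.15),('dial_grip',.13,.15)):
    mask_rect(W,n,'top',a,b)
to([.4305,.325,.082],-7)"
```

```text
black_plate 0.73 c [455.7 322. ] size [60.6 98.9] long axis deg -7.2 n 413 z 0.0199
brass_plate 0.71 c [ 403.7 -294.7] size [97.8 60.7] long axis deg 1.8 n 741 z 0.0141
steel_plate 0.83 c [ 592.9 -326.8] size [58.7 97.3] long axis deg -0.6 n 639 z 0.0078
shutter_handle 0.87 c [556.8  40.9] size [12.6 28.1] long axis deg -89.6 n 68 z 0.1365
dial_grip 0.9 c [643.   15.8] size [14.5 54.2] long axis deg -22.6 n 127 z 0.1427
at [0.4316 0.3232 0.2861] ang -7.06 zax [-0. -0. -1.] gap 0.0801 t 18.88
shift [-0.0013 -0.0017  0.2041] turn z -0.06
```

play_rows:
  deltas:
    - [[0,0,0],[-0.001,-0.002,0.05],0.08]
    - [[0,0,0],[0,0,0.05],0.08]
    - [[0,0,0],[0,0,0.05],0.08]
    - [[0,0,0],[0,0,0.03],0.08]
    - [[0,0,0],[0,0,0.022],0.08]
    - [[0,0,0],[0,0,0],0.08]
    - [[0,0,0],[0,0,0],0.08]

```text
time_s: 19.75
ee_pos: [0.431, 0.3258, 0.0848]
eef_rot: [[0.992, -0.123, 0.001], [-0.123, -0.992, 0.0], [0.001, -0.0, -1.0]]
ft_force: [0.2, 0.2, 0.2]
finger_gap: 0.912
grip_force: 0.0
```

```bash
python3 -c "
from h import *
to([.4309,.325,.082],-7);print(sense()['ft_force'])"
```

```text
at [0.431  0.3258 0.0848] ang -7.04 zax [ 0.001  0.    -1.   ] gap 0.0801 t 19.75
shift [0.     0.0008 0.0028] turn z -0.04
[0.23260678 0.15581239 0.23975221]
```

Close on it at z ≈ 0.083 and lift.

play_rows:
  deltas:
    - [[0,0,0],[0,0,0.002],0.08]
    - [[0,0,0],[0,0,0],0.0]
    - [[0,0,0],[0,0,0],0.0]
    - [[0,0,0],[0,0,0],0.0]
    - [[0,0,0],[0,0,0],0.0]
    - [[0,0,0],[0,0,0],0.0]
  squeeze: 40

```text
time_s: 20.5
ee_pos: [0.4305, 0.326, 0.0825]
eef_rot: [[0.993, -0.122, 0.0], [-0.122, -0.993, 0.0], [0.0, -0.0, -1.0]]
ft_force: [-0.7, -0.4, 5.8]
finger_gap: 0.682
grip_force: 40.0
```

```bash
python3 -c "
from h import *
to([.4309,.325,.2],-2.4);print(sense()['ft_force'],sense()['grip_force'])"
```

```text
at [0.4305 0.326  0.0825] ang -7.02 zax [ 0.  0. -1.] gap 0.0599 t 20.5
shift [ 0.0005  0.0009 -0.1175] turn z -4.62
[-0.65377004 -0.40507609  5.7898462 ] 39.99752640724182
```

play_rows:
  deltas:
    - [[0,0,0],[0,0,-0.03],0.0]
    - [[0,0,0],[0,0,-0.045],0.0]
    - [[0,0,-4.6],[0,0,-0.045],0.0]
    - [[0,0,0],[0.007,0.04,0],0.0]
    - [[0,0,0],[0.007,0.05,0],0.0]
    - [[0,0,0],[0.007,0.05,0],0.0]
    - [[0,0,0],[0.007,0.05,0],0.0]
    - [[0,0,0],[0.007,0.05,0],0.0]
    - [[0,0,0],[0.007,0.05,0],0.0]
    - [[0,0,0],[0.007,0.05,0],0.0]
    - [[0,0,0],[0.007,0.04,0],0.0]
    - [[0,0,0],[0.004,0.02,0],0.0]

```text
time_s: 22.0
ee_pos: [0.4734, -0.0784, 0.202]
eef_rot: [[0.999, -0.044, -0.0], [-0.044, -0.999, -0.0], [-0.0, 0.0, -1.0]]
ft_force: [0.2, 0.0, -1.1]
finger_gap: 0.677
grip_force: 40.0
```

```bash
python3 -c "
from h import *
im,d=get_image('scene');W=cloud('scene',d)
cv2.imwrite('pics/ins1.png',cv2.resize(im[130:260,200:360],None,fx=4,fy=4))
r=cut_out('black_plate','scene');print(len(r), r and r[0]['confidence'])
if r:
  m=r[0]['region'].astype(bool)&(d>0);p=W[m];print(np.round(p.min(0),3),np.round(p.max(0),3))
  np.save('p.npy',p)
to([.4743,-.0775,.118],-2.4);print(sense()['grip_force'],sense()['ft_force'])"
```

```text
1 0.85
[ 0.448 -0.113  0.121] [ 0.543 -0.052  0.144]
at [ 0.4738 -0.0782  0.202 ] ang -2.58 zax [ 0.    -0.001 -1.   ] gap 0.0599 t 22.1
shift [ 0.0004 -0.0008  0.084 ] turn z -0.18
39.995521903038025 [-0.32134861  0.352286   -0.01620083]
```

View pics/ins1.png

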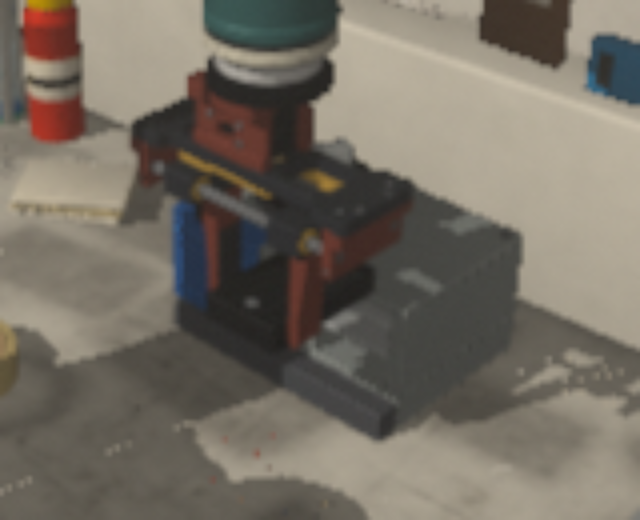

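The black plate is held level between the fingers at about (260,300), in front of the mouth. The shutter stands left at (220,250). I check the tilt numerically.

```bash
python3 -c "
from h import *
p=np.load('p.npy');m=p[:,2]>.134
q=p[m];print(m.sum());A=np.c_[q[:,:2]-[.499,-.08],np.ones(len(q))]
k=np.linalg.lstsq(A,q[:,2],rcond=None)[0];r=q[:,2]-A@k;g=abs(r)<.003
k=np.linalg.lstsq(A[g],q[g,2],rcond=None)[0];print(g.sum(),k)
print(cv2.minAreaRect((q[:,:2]*1000).astype(np.float32)))"
```

```text
306
275 [0.00085298 0.01849769 0.14044261]
((496.3652648925781, -82.54774475097656), (59.05118942260742, 95.47537994384766), 87.5621109008789)
```

play_rows:
  deltas:
    - [[0,0,0],[0,-0.001,0.03],0.0]
    - [[0,0,0],[0,0,0.03],0.0]
    - [[0,0,0],[0,0,0.025],0.0]
    - [[0,0,0],[0,0,0],0.0]
    - [[0,0,0],[0,0,0],0.0]
    - [[0,0,0],[0,0,0],0.0]

```text
time_s: 22.85
ee_pos: [0.4742, -0.0753, 0.1182]
eef_rot: [[0.999, -0.042, 0.002], [-0.042, -0.999, -0.001], [0.002, 0.001, -1.0]]
ft_force: [-0.8, 0.0, -0.8]
finger_gap: 0.683
grip_force: 40.0
```

```bash
cat >> h.py <<'E'
def loc():
    """TCP in locker frame (mm)"""
    s=sense();p=np.array(s["ee_pos"]);R=np.array(s["eef_rot"]);a=np.radians(-2.4);d=p-[.5654,-.0808,0]
    print("local",np.round([1e3*(np.cos(a)*d[0]+np.sin(a)*d[1]),1e3*(-np.sin(a)*d[0]+np.cos(a)*d[1]),1e3*p[2]],1),"yawerr",round(np.degrees(np.arctan2(R[1,0],R[0,0]))+2.4,2),"gap",round(s["finger_gap"]*87.8,1),"F",np.round(s["ft_force"],1),"grip",round(s["grip_force"],1),"t",round(s["time_s"],1))
E
python3 -c "
from h import *
loc()"
```

```text
local [-91.3   1.7 118.2] yawerr -0.01 gap 59.9 F [-0.8  0.  -0.8] grip 40.0 t 22.9
```

play_rows:
  deltas:
    - [[0,0,0],[0,0.0015,0.003],0.0]
    - [[0,0,0],[0.01,0,0],0.0]
    - [[0,0,0],[0.012,0,0],0.0]
    - [[0,0,0],[0.012,0,0],0.0]
    - [[0,0,0],[0,0,0],0.0]
    - [[0,0,0],[0,0,0],0.0]

```text
time_s: 23.6
ee_pos: [0.5071, -0.0781, 0.114]
eef_rot: [[0.999, -0.042, -0.001], [-0.042, -0.999, 0.0], [-0.001, -0.0, -1.0]]
ft_force: [-1.2, -0.4, -1.3]
finger_gap: 0.679
grip_force: 40.0
```

```bash
python3 -c "
from h import *
loc()"
```

```text
local [-58.3   0.2 114. ] yawerr -0.01 gap 59.6 F [-1.2 -0.4 -1.3] grip 40.0 t 23.6
```

play_rows:
  deltas:
    - [[0,0,0],[0.012,0,0],0.0]
    - [[0,0,0],[0.012,0,0],0.0]
    - [[0,0,0],[0.012,0,0],0.0]
    - [[0,0,0],[0.009,0,0],0.0]
    - [[0,0,0],[0,0,0],0.0]
    - [[0,0,0],[0,0,0],0.0]

```text
time_s: 24.35
ee_pos: [0.552, -0.0801, 0.114]
eef_rot: [[0.999, -0.042, -0.001], [-0.042, -0.999, 0.0], [-0.001, -0.0, -1.0]]
ft_force: [0.6, 0.2, -1.3]
finger_gap: 0.681
grip_force: 40.0
```

```bash
python3 -c "
from h import *
loc()"
```

```text
local [-13.4   0.2 114. ] yawerr -0.02 gap 59.8 F [ 0.6  0.2 -1.3] grip 40.0 t 24.4
```

play_rows:
  deltas:
    - [[0,0,0],[0,0,0],0.072]
    - [[0,0,0],[0,0,0],0.072]
    - [[0,0,0],[0,0,0],0.072]
    - [[0,0,0],[-0.02,0,0],0.072]
    - [[0,0,0],[-0.025,0,0],0.072]
    - [[0,0,0],[-0.01,0,0],0.072]
    - [[0,0,0],[0,0,0],0.0]
    - [[0,0,0],[0,0,0],0.0]
    - [[0,0,0],[0,0,0],0.0]
    - [[0,0,0],[0,0,0],0.0]
    - [[0,0,0],[0,0,0],0.0]
  squeeze: 10

```text
time_s: 25.72
ee_pos: [0.4976, -0.0779, 0.1142]
eef_rot: [[0.999, -0.042, 0.0], [-0.042, -0.999, -0.0], [0.0, 0.0, -1.0]]
ft_force: [-0.0, 0.2, 0.3]
finger_gap: 0.291
grip_force: 0.0
```

```bash
python3 -c "
from h import *
loc()"
```

```text
local [-6.780e+01  1.000e-01  1.142e+02] yawerr -0.02 gap 25.5 F [-0.   0.2  0.3] grip 0.0 t 25.7
```

Push home to local −11 in small steps.

play_rows:
  deltas:
    - [[0,0,0],[0.012,0,0],0.0]
    - [[0,0,0],[0.009,0,0],0.0]
    - [[0,0,0],[0.008,0,0],0.0]
    - [[0,0,0],[0.008,0,0],0.0]
    - [[0,0,0],[0.008,0,0],0.0]
    - [[0,0,0],[0.006,0,0],0.0]
    - [[0,0,0],[0,0,0],0.0]

```text
time_s: 26.6
ee_pos: [0.5495, -0.0803, 0.1143]
eef_rot: [[0.999, -0.042, 0.001], [-0.042, -0.999, -0.001], [0.002, 0.001, -1.0]]
ft_force: [-0.1, -0.9, -0.3]
finger_gap: 0.004
grip_force: 0.0
```

```bash
python3 -c "
from h import *
loc()"
```

```text
local [-16.   -0.2 114.3] yawerr -0.02 gap 0.3 F [-0.1 -0.9 -0.3] grip 0.0 t 26.6
```

play_rows:
  deltas:
    - [[0,0,0],[0.003,0,0],0.0]
    - [[0,0,0],[0.003,0,0],0.0]
    - [[0,0,0],[0,0,0],0.0]
    - [[0,0,0],[0,0,0],0.0]

```text
time_s: 27.1
ee_pos: [0.5546, -0.0803, 0.1143]
eef_rot: [[0.999, -0.042, 0.001], [-0.042, -0.999, -0.0], [0.001, 0.0, -1.0]]
ft_force: [-0.2, -0.7, 0.7]
finger_gap: 0.002
grip_force: 0.0
```

```bash
python3 -c "
from h import *
loc()"
```

```text
local [-10.8   0.  114.3] yawerr -0.02 gap 0.2 F [-0.2 -0.7  0.7] grip 0.0 t 27.1
```

play_rows:
  deltas:
    - [[0,0,0],[-0.02,0,0],0.0]
    - [[0,0,0],[-0.02,0,0],0.0]
    - [[0,0,0],[0,0,-0.045],0.0]
    - [[0,0,0],[0,0,-0.04],0.04]
    - [[0,0,0],[-0.025,0.044,0],0.08]
    - [[0,0,0],[-0.025,0.044,0],0.08]
    - [[0,0,0],[-0.025,0.044,0],0.08]
    - [[0,0,0],[-0.025,0.044,0],0.08]
    - [[0,0,0],[-0.025,0.044,0],0.08]
    - [[0,0,-3.9],[0,0,0],0.08]
    - [[0,0,0],[0,0,0],0.08]

```text
time_s: 28.48
ee_pos: [0.3799, -0.2936, 0.1993]
eef_rot: [[1.0, 0.024, 0.0], [0.024, -1.0, -0.0], [0.0, 0.0, -1.0]]
ft_force: [-0.2, -0.2, -0.5]
finger_gap: 0.881
grip_force: 0.0
```

```bash
python3 -c "
from h import *
im,d=get_image('scene');cv2.imwrite('pics/in2.png',cv2.resize(im[150:260,220:360],None,fx=4,fy=4))
im,d=get_image('top');W=cloud('top',d)
c=mask_rect(W,'brass_plate','top',.01,.02)
c=mask_rect(W,'steel_plate','top',.004,.012)
to([.3787,-.2954,.082],1.5)"
```

```text
brass_plate 0.51 c [ 431.3 -293. ] size [41.8 59.7] long axis deg -89.2 n 288 z 0.0138
steel_plate 0.56 c [ 594.6 -326.7] size [ 59.  100.7] long axis deg -0.9 n 653 z 0.0078
at [ 0.3805 -0.2925  0.1992] ang 1.49 zax [ 0. -0. -1.] gap 0.0802 t 28.68
shift [-0.0019  0.0028  0.1172] turn z -0.01
```

View pics/in2.png

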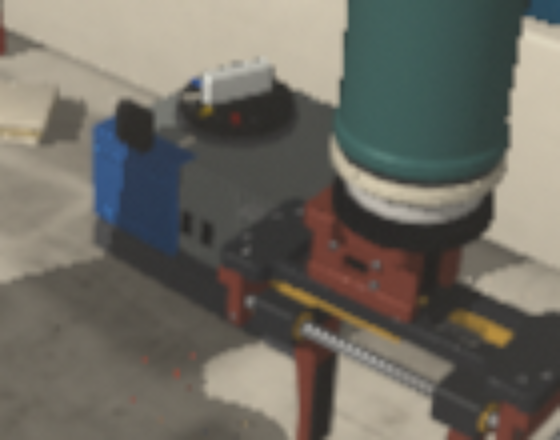

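The gripper hides the slot mouths, but nothing sticks out next to the shutter at (140,190). The far edge of the brass plate matches the first measurement, so I descend.

play_rows:
  deltas:
    - [[0,0,0],[-0.002,0.002,0.04],0.08]
    - [[0,0,0],[0,0,0.04],0.08]
    - [[0,0,0],[0,0,0.025],0.08]
    - [[0,0,0],[0,0,0.011],0.08]
    - [[0,0,0],[0,0,0],0.08]
    - [[0,0,0],[0,0,0],0.08]

```text
time_s: 29.42
ee_pos: [0.3789, -0.2955, 0.0841]
eef_rot: [[1.0, 0.026, 0.001], [0.026, -1.0, -0.001], [0.001, 0.001, -1.0]]
ft_force: [0.1, -0.6, -0.0]
finger_gap: 0.914
grip_force: 0.0
```

```bash
python3 -c "
from h import *
to([.3787,-.2947,.0825],1.5)"
```

```text
at [ 0.3789 -0.2955  0.0841] ang 1.49 zax [ 0.001 -0.001 -1.   ] gap 0.0803 t 29.43
shift [-0.0002 -0.0008  0.0016] turn z -0.01
```

play_rows:
  deltas:
    - [[0,0,0],[0,0,0.0015],0.08]
    - [[0,0,0],[0,0,0],0.0]
    - [[0,0,0],[0,0,0],0.0]
    - [[0,0,0],[0,0,0],0.0]
    - [[0,0,0],[0,0,0],0.0]
    - [[0,0,0],[0,0,0],0.0]
  squeeze: 50

```text
time_s: 30.18
ee_pos: [0.3783, -0.2953, 0.082]
eef_rot: [[1.0, 0.026, 0.0], [0.026, -1.0, -0.0], [0.0, 0.0, -1.0]]
ft_force: [-1.0, -0.1, 5.7]
finger_gap: 0.68
grip_force: 50.0
```

```bash
python3 -c "
from h import *
loc()"
```

```text
local [-177.9 -222.1   82. ] yawerr 3.87 gap 59.7 F [-1.  -0.1  5.7] grip 50.0 t 30.2
```

play_rows:
  deltas:
    - [[0,0,0],[0,0,-0.03],0.0]
    - [[0,0,0],[0,0,-0.045],0.0]
    - [[0,0,3.9],[0,0,-0.045],0.0]
    - [[0,0,0],[0.0175,-0.044,0],0.0]
    - [[0,0,0],[0.0175,-0.044,0],0.0]
    - [[0,0,0],[0.0175,-0.044,0],0.0]
    - [[0,0,0],[0.0175,-0.044,0],0.0]
    - [[0,0,0],[0.0175,-0.044,0],0.0]
    - [[0,0,0],[0,0,0],0.0]
    - [[0,0,0],[0,0,0],0.0]

```text
time_s: 31.42
ee_pos: [0.4744, -0.079, 0.2012]
eef_rot: [[0.999, -0.041, -0.001], [-0.041, -0.999, -0.0], [-0.001, 0.0, -1.0]]
ft_force: [-0.3, -0.8, -2.2]
finger_gap: 0.681
grip_force: 50.0
```

```bash
cat >> h.py <<'E'
def held(name,zmin,fn=None):
    im,d=get_image('scene');W=cloud('scene',d)
    if fn: cv2.imwrite(fn,cv2.resize(im[130:260,200:360],None,fx=4,fy=4))
    r=cut_out(name,'scene')
    if not r: print("none");return
    q=W[r[0]['region'].astype(bool)&(d>0)];q=q[q[:,2]>zmin]
    z0=np.percentile(q[:,2],80)
    q=q[abs(q[:,2]-z0)<.006]
    A=np.c_[q[:,:2]-[.499,-.08],np.ones(len(q))]
    k=np.linalg.lstsq(A,q[:,2],rcond=None)[0]
    for _ in range(3):
        g=abs(q[:,2]-A@k)<.0025;k=np.linalg.lstsq(A[g],q[g,2],rcond=None)[0]
    print("held n",g.sum(),"slope x,y",np.round(k[:2],3),"top z",round(k[2],4),cv2.minAreaRect((q[g][:,:2]*1000).astype(np.float32)))
E
python3 -c "
from h import *
loc();held('brass_plate',.11,'pics/h2.png')"
```

```text
local [-91.   -2.  201.2] yawerr 0.04 gap 59.8 F [-0.3 -0.8 -2.2] grip 50.0 t 31.4
held n 305 slope x,y [0.001 0.006] top z 0.1343 ((500.6957092285156, -81.82847595214844), (61.33810043334961, 98.99874114990234), 87.67401123046875)
```

play_rows:
  deltas:
    - [[0,0,0],[0,-0.001,0.03],0.0]
    - [[0,0,0],[0,0,0.026],0.0]
    - [[0,0,0],[0,0,0],0.0]
    - [[0,0,0],[0,0,0],0.0]
    - [[0,0,0],[0,0,0],0.0]

```text
time_s: 32.15
ee_pos: [0.4757, -0.0786, 0.1467]
eef_rot: [[0.999, -0.043, 0.002], [-0.043, -0.999, -0.001], [0.002, 0.001, -1.0]]
ft_force: [0.4, 0.8, -2.2]
finger_gap: 0.681
grip_force: 50.0
```

```bash
python3 -c "
from h import *
loc()"
```

```text
local [-89.7  -1.6 146.7] yawerr -0.06 gap 59.8 F [ 0.4  0.8 -2.2] grip 50.0 t 32.1
```

play_rows:
  deltas:
    - [[0,0,0],[0,-0.0015,0.0025],0.0]
    - [[0,0,0],[0.01,0,0],0.0]
    - [[0,0,0],[0.01,0,0],0.0]
    - [[0,0,0],[0.01,0,0],0.0]
    - [[0,0,0],[0,0,0],0.0]
    - [[0,0,0],[0,0,0],0.0]

```text
time_s: 32.9
ee_pos: [0.5048, -0.0777, 0.143]
eef_rot: [[0.999, -0.042, -0.001], [-0.042, -0.999, 0.0], [-0.001, -0.0, -1.0]]
ft_force: [0.0, 1.2, -2.6]
finger_gap: 0.678
grip_force: 50.0
```

```bash
python3 -c "
from h import *
loc()"
```

```text
local [-60.7   0.6 143. ] yawerr -0.01 gap 59.5 F [ 0.   1.2 -2.6] grip 50.0 t 32.9
```

play_rows:
  deltas:
    - [[0,0,0],[0.012,0.0005,-0.001],0.0]
    - [[0,0,0],[0.012,0,0],0.0]
    - [[0,0,0],[0.012,0,0],0.0]
    - [[0,0,0],[0.011,0,0],0.0]
    - [[0,0,0],[0,0,0],0.0]
    - [[0,0,0],[0,0,0],0.0]

```text
time_s: 33.65
ee_pos: [0.5517, -0.0802, 0.144]
eef_rot: [[0.999, -0.042, -0.001], [-0.042, -0.999, 0.0], [-0.001, -0.0, -1.0]]
ft_force: [-1.3, 0.3, -1.9]
finger_gap: 0.679
grip_force: 50.0
```

```bash
python3 -c "
from h import *
loc()"
```

```text
local [-13.7   0.  144. ] yawerr -0.02 gap 59.6 F [-1.3  0.3 -1.9] grip 50.0 t 33.6
```

play_rows:
  deltas:
    - [[0,0,0],[0,0,0],0.072]
    - [[0,0,0],[0,0,0],0.072]
    - [[0,0,0],[0,0,0],0.072]
    - [[0,0,0],[-0.02,0,0],0.072]
    - [[0,0,0],[-0.025,0,0],0.072]
    - [[0,0,0],[-0.012,0,0],0.072]
    - [[0,0,0],[0,0,0],0.0]
    - [[0,0,0],[0,0,0],0.0]
    - [[0,0,0],[0,0,0],0.0]
    - [[0,0,0],[0,0,0],0.0]
    - [[0,0,0],[0,0,0],0.0]
    - [[0,0,0],[0,0,0],0.0]
  squeeze: 10

```text
time_s: 35.15
ee_pos: [0.4951, -0.0779, 0.1442]
eef_rot: [[0.999, -0.042, -0.0], [-0.042, -0.999, -0.0], [-0.0, 0.0, -1.0]]
ft_force: [0.2, -0.7, 0.1]
finger_gap: 0.179
grip_force: 0.0
```

```bash
python3 -c "
from h import *
loc()"
```

```text
local [-70.3  -0.  144.2] yawerr -0.03 gap 15.7 F [ 0.2 -0.7  0.1] grip 0.0 t 35.1
```

play_rows:
  deltas:
    - [[0,0,0],[0.01,0,0],0.0]
    - [[0,0,0],[0.01,0,0],0.0]
    - [[0,0,0],[0.01,0,0],0.0]
    - [[0,0,0],[0.009,0,0],0.0]
    - [[0,0,0],[0.009,0,0],0.0]
    - [[0,0,0],[0.007,0,0],0.0]
    - [[0,0,0],[0.003,0,0],0.0]
    - [[0,0,0],[0,0,0],0.0]
    - [[0,0,0],[0,0,0],0.0]

```text
time_s: 36.28
ee_pos: [0.5532, -0.0804, 0.1443]
eef_rot: [[0.999, -0.042, 0.001], [-0.042, -0.999, -0.0], [0.001, 0.0, -1.0]]
ft_force: [-0.4, 0.9, 0.5]
finger_gap: 0.006
grip_force: 0.0
```

```bash
python3 -c "
from h import *
loc()"
```

```text
local [-1.220e+01 -1.000e-01  1.443e+02] yawerr -0.03 gap 0.5 F [-0.4  0.9  0.5] grip 0.0 t 36.3
```

play_rows:
  deltas:
    - [[0,0,0],[0.0015,0,0],0.0]
    - [[0,0,0],[0,0,0],0.0]
    - [[0,0,0],[-0.02,0,0],0.0]
    - [[0,0,0],[-0.02,0,0],0.0]
    - [[0,0,0],[0,0,-0.056],0.04]
    - [[0,0,0],[0.013,0.049,0],0.08]
    - [[0,0,0],[0.013,0.049,0],0.08]
    - [[0,0,0],[0.013,0.049,0],0.08]
    - [[0,0,0],[0.013,0.049,0],0.08]
    - [[0,0,0],[0.013,0.049,0],0.08]
    - [[0,0,-1.6],[0,0,0],0.08]
    - [[0,0,0],[0,0,0],0.08]

```text
time_s: 37.78
ee_pos: [0.5688, -0.3258, 0.1998]
eef_rot: [[1.0, -0.015, -0.001], [-0.015, -1.0, 0.001], [-0.001, -0.001, -1.0]]
ft_force: [-0.3, 0.1, 0.2]
finger_gap: 0.875
grip_force: 0.0
```

```bash
python3 -c "
from h import *
im,d=get_image('scene');cv2.imwrite('pics/in3.png',cv2.resize(im[150:260,220:360],None,fx=4,fy=4))
im,d=get_image('top');W=cloud('top',d)
c=mask_rect(W,'steel_plate','top',.004,.012)
to([.569,-.3264,.082],-.8)"
```

```text
steel_plate 0.94 c [ 560.1 -298.1] size [58.2 98.2] long axis deg -1.0 n 430 z 0.0076
at [ 0.5689 -0.3248  0.2002] ang -0.77 zax [-0.001  0.001 -1.   ] gap 0.0798 t 37.92
shift [0.0002 0.0017 0.1182] turn z 0.03
```

View pics/in3.png

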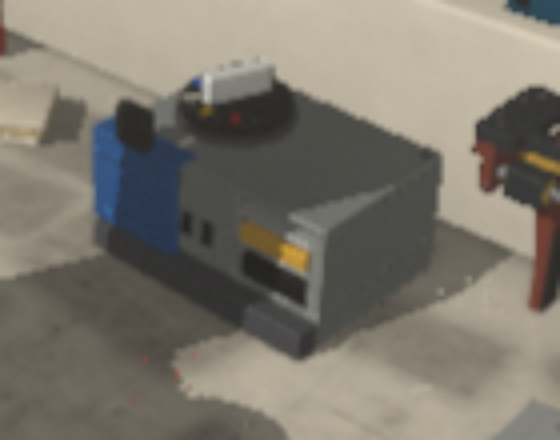

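Brass (270,245) and black (272,275) are home and flush. The steel plate was knocked and now sits at (0.560,−0.298), so I grip it there.

play_rows:
  deltas:
    - [[0,0,0],[-0.034,-0.0265,0],0.08]
    - [[0,0,0],[0,0,0.04],0.08]
    - [[0,0,0],[0,0,0.02],0.08]
    - [[0,0,0],[0,0,0],0.08]

```text
time_s: 38.42
ee_pos: [0.5345, -0.2974, 0.139]
eef_rot: [[1.0, -0.013, -0.003], [-0.013, -1.0, 0.002], [-0.003, -0.002, -1.0]]
ft_force: [-0.6, -0.2, 0.3]
finger_gap: 0.91
grip_force: 0.0
```

```bash
python3 -c "
from h import *
im,d=get_image('top');W=cloud('top',d)
c=mask_rect(W,'steel_plate','top',.004,.012)
to([.535,-.2977,.082],-1)"
```

```text
steel_plate 0.53 c [ 599.4 -292.6] size [21.2 46.1] long axis deg -89.3 n 93 z 0.0075
at [ 0.5359 -0.2988  0.1409] ang -0.78 zax [ 0. -0. -1.] gap 0.0798 t 38.52
shift [-0.0009 -0.0011  0.0589] turn z 0.22
```

play_rows:
  deltas:
    - [[0,0,0],[-0.001,-0.001,0.03],0.08]
    - [[0,0,0],[0,0,0.02],0.08]
    - [[0,0,0],[0,0,0.008],0.08]
    - [[0,0,0],[0,0,0],0.08]
    - [[0,0,0],[0,0,0],0.08]

```text
time_s: 39.15
ee_pos: [0.5352, -0.2987, 0.0834]
eef_rot: [[1.0, -0.014, 0.002], [-0.014, -1.0, -0.001], [0.002, 0.001, -1.0]]
ft_force: [0.1, 0.2, -0.1]
finger_gap: 0.91
grip_force: 0.0
```

```bash
python3 -c "
from h import *
to([.535,-.2977,.082],-1)"
```

```text
at [ 0.5352 -0.2987  0.0834] ang -0.82 zax [ 0.002 -0.001 -1.   ] gap 0.0799 t 39.15
shift [-0.0003 -0.001   0.0013] turn z 0.18
```

play_rows:
  deltas:
    - [[0,0,0],[0,0,0.0015],0.08]
    - [[0,0,0],[0,0,0],0.0]
    - [[0,0,0],[0,0,0],0.0]
    - [[0,0,0],[0,0,0],0.0]
    - [[0,0,0],[0,0,0],0.0]
    - [[0,0,0],[0,0,0],0.0]
  squeeze: 50

```text
time_s: 39.9
ee_pos: [0.5346, -0.2983, 0.0808]
eef_rot: [[1.0, -0.014, 0.0], [-0.014, -1.0, -0.0], [0.0, 0.0, -1.0]]
ft_force: [-0.0, 0.5, 2.2]
finger_gap: 0.679
grip_force: 50.0
```

```bash
python3 -c "
from h import *
loc();to([.4755,-.077,.2],-2.4)"
```

```text
local [ -21.7 -218.6   80.8] yawerr 1.58 gap 59.6 F [-0.   0.5  2.2] grip 50.0 t 39.9
at [ 0.5346 -0.2983  0.0808] ang -0.82 zax [ 0. -0. -1.] gap 0.0596 t 39.9
shift [-0.0622 -0.2204 -0.1192] turn z 1.58
```

play_rows:
  deltas:
    - [[0,0,0],[0,0,-0.03],0.0]
    - [[0,0,0],[-0.01,0,-0.045],0.0]
    - [[0,0,1.6],[-0.028,0,-0.045],0.0]
    - [[0,0,0],[-0.03,-0.03,0],0.0]
    - [[0,0,0],[0,-0.05,0],0.0]
    - [[0,0,0],[0,-0.05,0],0.0]
    - [[0,0,0],[0,-0.05,0],0.0]
    - [[0,0,0],[0,-0.038,0],0.0]
    - [[0,0,0],[0,0,0],0.0]
    - [[0,0,0],[0,0,0],0.0]

```text
time_s: 41.15
ee_pos: [0.4759, -0.0789, 0.2007]
eef_rot: [[0.999, -0.042, 0.0], [-0.042, -0.999, -0.001], [0.0, 0.001, -1.0]]
ft_force: [-0.2, -0.1, -1.7]
finger_gap: 0.673
grip_force: 50.0
```

```bash
python3 -c "
from h import *
loc();held('steel_plate',.11)"
```

```text
local [-89.5  -1.9 200.7] yawerr 0.02 gap 59.1 F [-0.2 -0.1 -1.7] grip 50.0 t 41.1
held n 313 slope x,y [-0.002 -0.004] top z 0.129 ((503.38800048828125, -81.80175018310547), (62.41847610473633, 101.89075469970703), 87.66106414794922)
```

play_rows:
  deltas:
    - [[0,0,0],[0,-0.002,0.02],0.0]
    - [[0,0,0],[0,0,0.012],0.0]
    - [[0,0,0],[0,0,0],0.0]
    - [[0,0,0],[0,0,0],0.0]
    - [[0,0,0],[0,0,0],0.0]

```text
time_s: 41.88
ee_pos: [0.4763, -0.0769, 0.1692]
eef_rot: [[0.999, -0.042, 0.001], [-0.042, -0.999, -0.0], [0.001, 0.0, -1.0]]
ft_force: [0.3, -0.5, -1.2]
finger_gap: 0.678
grip_force: 50.0
```

```bash
python3 -c "
from h import *
loc()"
```

```text
local [-89.2   0.2 169.2] yawerr -0.03 gap 59.5 F [ 0.3 -0.5 -1.2] grip 50.0 t 41.9
```

play_rows:
  deltas:
    - [[0,0,0],[0,0,0.0015],0.0]
    - [[0,0,0],[0.009,0,0],0.0]
    - [[0,0,0],[0,0,0],0.0]
    - [[0,0,0],[0,0,0],0.0]

```text
time_s: 42.38
ee_pos: [0.485, -0.077, 0.1672]
eef_rot: [[0.999, -0.042, -0.0], [-0.042, -0.999, -0.0], [-0.0, 0.0, -1.0]]
ft_force: [0.2, -0.2, -0.9]
finger_gap: 0.678
grip_force: 50.0
```

```bash
python3 -c "
from h import *
loc()"
```

```text
local [-80.5   0.5 167.2] yawerr -0.01 gap 59.5 F [ 0.2 -0.2 -0.9] grip 50.0 t 42.4
```

play_rows:
  deltas:
    - [[0,0,0],[0.008,0.0005,0.0003],0.0]
    - [[0,0,0],[0.008,0,0],0.0]
    - [[0,0,0],[0.007,0,0],0.0]
    - [[0,0,0],[0,0,0],0.0]
    - [[0,0,0],[0,0,0],0.0]

```text
time_s: 43.0
ee_pos: [0.5076, -0.0784, 0.1668]
eef_rot: [[0.999, -0.042, -0.001], [-0.042, -0.999, 0.0], [-0.001, -0.0, -1.0]]
ft_force: [-0.5, -0.0, -1.8]
finger_gap: 0.68
grip_force: 50.0
```

```bash
python3 -c "
from h import *
loc()"
```

```text
local [-57.9   0.  166.8] yawerr -0.02 gap 59.7 F [-0.5 -0.  -1.8] grip 50.0 t 43.0
```

play_rows:
  deltas:
    - [[0,0,0],[0.012,0,0],0.0]
    - [[0,0,0],[0.012,0,0],0.0]
    - [[0,0,0],[0.012,0,0],0.0]
    - [[0,0,0],[0.009,0,0],0.0]
    - [[0,0,0],[0,0,0],0.0]
    - [[0,0,0],[0,0,0],0.0]

```text
time_s: 43.75
ee_pos: [0.5525, -0.0803, 0.1667]
eef_rot: [[0.999, -0.042, -0.0], [-0.042, -0.999, -0.0], [-0.0, 0.0, -1.0]]
ft_force: [0.4, 0.5, -1.9]
finger_gap: 0.675
grip_force: 50.0
```

```bash
python3 -c "
from h import *
loc()"
```

```text
local [-1.290e+01 -1.000e-01  1.667e+02] yawerr -0.02 gap 59.3 F [ 0.4  0.5 -1.9] grip 50.0 t 43.8
```

play_rows:
  deltas:
    - [[0,0,0],[0,0,0],0.072]
    - [[0,0,0],[0,0,0],0.072]
    - [[0,0,0],[0,0,0],0.072]
    - [[0,0,0],[-0.02,0,0],0.072]
    - [[0,0,0],[-0.025,0,0],0.072]
    - [[0,0,0],[-0.012,0,0.001],0.072]
    - [[0,0,0],[0,0,0],0.0]
    - [[0,0,0],[0,0,0],0.0]
    - [[0,0,0],[0,0,0],0.0]
    - [[0,0,0],[0,0,0],0.0]
    - [[0,0,0],[0,0,0],0.0]
    - [[0,0,0],[0,0,0],0.0]
  squeeze: 10

```text
time_s: 45.25
ee_pos: [0.4959, -0.078, 0.1659]
eef_rot: [[0.999, -0.042, -0.0], [-0.042, -0.999, -0.0], [-0.0, 0.0, -1.0]]
ft_force: [-0.3, 0.5, 0.2]
finger_gap: 0.177
grip_force: 0.0
```

```bash
python3 -c "
from h import *
loc()"
```

```text
local [-6.960e+01 -1.000e-01  1.659e+02] yawerr -0.02 gap 15.5 F [-0.3  0.5  0.2] grip 0.0 t 45.2
```

play_rows:
  deltas:
    - [[0,0,0],[0.01,0,0],0.0]
    - [[0,0,0],[0.01,0,0],0.0]
    - [[0,0,0],[0.01,0,0],0.0]
    - [[0,0,0],[0.009,0,0],0.0]
    - [[0,0,0],[0.009,0,0],0.0]
    - [[0,0,0],[0.007,0,0],0.0]
    - [[0,0,0],[0.003,0,0],0.0]
    - [[0,0,0],[0.001,0,0],0.0]
    - [[0,0,0],[0,0,0],0.0]

```text
time_s: 46.38
ee_pos: [0.5547, -0.0805, 0.1659]
eef_rot: [[0.999, -0.042, 0.0], [-0.042, -0.999, -0.0], [0.0, 0.0, -1.0]]
ft_force: [-0.9, 0.6, -0.1]
finger_gap: 0.009
grip_force: 0.3
```

```bash
python3 -c "
from h import *
loc()"
```

```text
local [-1.070e+01 -1.000e-01  1.659e+02] yawerr -0.02 gap 0.8 F [-0.9  0.6 -0.1] grip 0.3 t 46.4
```

play_rows:
  deltas:
    - [[0,0,0],[0,0,0],0.0]
    - [[0,0,0],[-0.02,0,0],0.0]
    - [[0,0,0],[-0.03,0,0],0.0]
    - [[0,0,0],[-0.04,0,-0.04],0.03]
    - [[0,0,0],[0,0,-0.06],0.06]
    - [[0,0,0],[0,0,0],0.06]
    - [[0,0,0],[0,0,0],0.06]

```text
time_s: 47.25
ee_pos: [0.465, -0.0767, 0.2659]
eef_rot: [[0.999, -0.042, 0.001], [-0.042, -0.999, -0.0], [0.001, 0.0, -1.0]]
ft_force: [-0.4, 0.4, 0.1]
finger_gap: 0.42
grip_force: 0.0
```

```bash
python3 -c "
from h import *
loc()
im,d=get_image('scene');cv2.imwrite('pics/in4.png',cv2.resize(im[150:260,220:360],None,fx=4,fy=4))
im,d=get_image('top');W=cloud('top',d)
mask_rect(W,'shutter_handle','top',.128,.15);mask_rect(W,'dial_grip','top',.13,.15)
to([.558,.042,.197],-2.4)"
```

```text
local [-1.005e+02 -1.000e-01  2.659e+02] yawerr -0.03 gap 36.9 F [-0.4  0.4  0.1] grip 0.0 t 47.2
shutter_handle 0.3 c [0. 0.] size [0. 0.] long axis deg 0.0 n 0 z nan
dial_grip none
at [ 0.4643 -0.0764  0.2645] ang -2.42 zax [-0.003  0.001 -1.   ] gap 0.0531 t 47.45
shift [ 0.0888 -0.1222  0.0673] turn z -0.02
  return _methods._mean(a, axis=axis, dtype=dtype,
  ret = ret.dtype.type(ret / rcount)
```

View pics/in4.png

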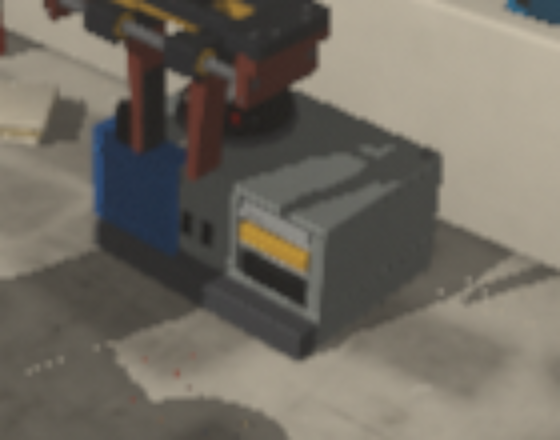

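All three plates are flush in their slots: steel (275,215), brass (273,245), black (272,275). The shutter is still open. Next, the handle.

play_rows:
  deltas:
    - [[0,0,0],[0.03,-0.04,0],0.06]
    - [[0,0,0],[0.03,-0.041,0],0.06]
    - [[0,0,0],[0.029,-0.041,0],0.06]
    - [[0,0,0],[0,0,0],0.06]
    - [[0,0,0],[0,0,0.03],0.06]
    - [[0,0,0],[0,0,0.025],0.06]
    - [[0,0,0],[0,0,0.012],0.06]
    - [[0,0,0],[0,0,0],0.06]

```text
time_s: 48.45
ee_pos: [0.558, 0.041, 0.1978]
eef_rot: [[0.999, -0.043, -0.003], [-0.043, -0.999, -0.0], [-0.003, 0.0, -1.0]]
ft_force: [0.6, 0.0, 0.0]
finger_gap: 0.681
grip_force: 0.0
```

play_rows:
  deltas:
    - [[0,0,0],[0,0,0],0.0]
    - [[0,0,0],[0,0,0],0.0]
    - [[0,0,0],[0,0,0],0.0]
    - [[0,0,0],[0,0,0],0.0]
    - [[0,0,0],[0,0,0],0.0]
  squeeze: 25

```text
time_s: 49.08
ee_pos: [0.5593, 0.0415, 0.1994]
eef_rot: [[0.999, -0.042, 0.001], [-0.042, -0.999, -0.0], [0.001, 0.0, -1.0]]
ft_force: [0.4, -0.2, 4.8]
finger_gap: 0.336
grip_force: 25.0
```

```bash
python3 -c "
from h import *
loc();to([.5527,-.0801,.197],-2.4)"
```

```text
local [-11.3 121.9 199.4] yawerr -0.02 gap 29.5 F [ 0.4 -0.2  4.8] grip 25.0 t 49.1
at [0.5593 0.0415 0.1994] ang -2.42 zax [ 0.001 -0.    -1.   ] gap 0.0295 t 49.08
shift [-0.0014  0.1218  0.0025] turn z -0.02
```

Slide right by 0.122.

play_rows:
  deltas:
    - [[0,0,0],[0,0.01,0],0.0]
    - [[0,0,0],[0,0.02,0],0.0]
    - [[0,0,0],[0,0.02,0],0.0]
    - [[0,0,0],[0,0.02,0],0.0]
    - [[0,0,0],[0,0.02,0],0.0]
    - [[0,0,0],[0,0.018,0],0.0]
    - [[0,0,0],[0,0.01,0],0.0]
    - [[0,0,0],[0,0.005,0],0.0]
    - [[0,0,0],[0,0,0],0.0]
    - [[0,0,0],[0,0,0],0.0]
    - [[0,0,0],[0,0,0],0.0]

```text
time_s: 50.45
ee_pos: [0.5542, -0.0804, 0.1994]
eef_rot: [[0.999, -0.043, 0.001], [-0.043, -0.999, 0.002], [0.001, -0.002, -1.0]]
ft_force: [1.2, 6.1, 6.1]
finger_gap: 0.338
grip_force: 25.0
```

```bash
python3 -c "
from h import *
loc();to([.5527,-.0801,.197],-2.4)"
```

```text
local [-11.2  -0.  199.4] yawerr -0.04 gap 29.7 F [1.2 6.1 6.1] grip 25.0 t 50.5
at [ 0.5542 -0.0804  0.1994] ang -2.44 zax [ 0.001  0.002 -1.   ] gap 0.0297 t 50.45
shift [-0.0015 -0.0002  0.0024] turn z -0.04
```

play_rows:
  deltas:
    - [[0,0,0],[0,0,0],0.05]
    - [[0,0,0],[0,0,0],0.05]
    - [[0,0,0],[0,0,-0.035],0.05]
    - [[0,0,0],[0,0,-0.045],0.04]
    - [[0,0,0],[0.029,-0.034,0],0.04]
    - [[0,0,0],[0.029,-0.033,0],0.04]
    - [[0,0,0],[0.028,-0.033,0],0.04]
    - [[0,0,10],[0,0,0],0.04]
    - [[0,0,10],[0,0,0],0.04]
    - [[0,0,0],[0,0,0],0.04]
    - [[0,0,0],[0,0,0],0.04]

```text
time_s: 51.82
ee_pos: [0.6437, 0.0146, 0.2787]
eef_rot: [[0.926, -0.379, -0.001], [-0.379, -0.926, -0.0], [-0.0, 0.0, -1.0]]
ft_force: [0.3, 0.1, 0.2]
finger_gap: 0.456
grip_force: 0.0
```

```bash
python3 -c "
from h import *
to([.6443,.0158,.206],-22.45)"
```

```text
at [0.6437 0.0146 0.2787] ang -22.25 zax [-0.001 -0.    -1.   ] gap 0.04 t 51.83
shift [ 0.0001 -0.0014  0.0727] turn z 0.2
```

play_rows:
  deltas:
    - [[0,0,0],[0,-0.001,0.03],0.04]
    - [[0,0,0],[0,0,0.025],0.04]
    - [[0,0,0],[0,0,0.015],0.04]
    - [[0,0,0],[0,0,0],0.04]
    - [[0,0,0],[0,0,0],0.0]
    - [[0,0,0],[0,0,0],0.0]
    - [[0,0,0],[0,0,0],0.0]
    - [[0,0,0],[0,0,0],0.0]
    - [[0,0,0],[0,0,0],0.0]
  squeeze: 25

```text
time_s: 52.95
ee_pos: [0.6449, 0.0162, 0.2098]
eef_rot: [[0.924, -0.381, 0.002], [-0.381, -0.924, 0.0], [0.002, -0.001, -1.0]]
ft_force: [2.0, 3.1, 5.3]
finger_gap: 0.156
grip_force: 25.0
```

play_rows:
  deltas:
    - [[0,0,-5],[0,0,0],0.0]
    - [[0,0,-8],[0,0,0],0.0]
    - [[0,0,-8],[0,0,0],0.0]
    - [[0,0,-8],[0,0,0],0.0]
    - [[0,0,-7],[0,0,0],0.0]
    - [[0,0,-4],[0,0,0],0.0]
    - [[0,0,0],[0,0,0],0.0]
    - [[0,0,0],[0,0,0],0.0]
    - [[0,0,0],[0,0,0],0.0]
    - [[0,0,0],[0,0,0],0.0]

```text
time_s: 54.2
ee_pos: [0.6449, 0.0161, 0.2097]
eef_rot: [[0.953, 0.302, 0.002], [0.302, -0.953, 0.0], [0.002, 0.0, -1.0]]
ft_force: [0.9, 3.4, 5.9]
finger_gap: 0.158
grip_force: 25.0
```

```bash
python3 -c "
from h import *
to([.6443,.0158,.208],17.65);print(sense()['grip_force'])"
```

```text
at [0.6449 0.0161 0.2097] ang 17.59 zax [ 0.002  0.    -1.   ] gap 0.0139 t 54.2
shift [-0.0007  0.0001  0.0017] turn z -0.06
25.002752244472504
```

Release, lift and back away, then check.

play_rows:
  deltas:
    - [[0,0,0],[0,0,0],0.04]
    - [[0,0,0],[0,0,0],0.04]
    - [[0,0,0],[0,0,0],0.04]
    - [[0,0,0],[0,0,-0.04],0.04]
    - [[0,0,0],[0,0,-0.05],0.04]
    - [[0,0,0],[-0.03,0.05,0],0.04]
    - [[0,0,0],[-0.03,0.05,0],0.04]
    - [[0,0,0],[-0.03,0.05,0],0.04]
    - [[0,0,0],[-0.03,0.05,0],0.04]
    - [[0,0,0],[-0.03,0.05,0],0.04]
    - [[0,0,0],[0,0,0],0.04]
    - [[0,0,0],[0,0,0],0.04]

```text
time_s: 55.7
ee_pos: [0.5765, -0.2676, 0.2986]
eef_rot: [[0.954, 0.301, -0.001], [0.301, -0.954, 0.001], [-0.0, -0.001, -1.0]]
ft_force: [0.2, 1.0, 0.2]
finger_gap: 0.453
grip_force: 0.0
```

```bash
python3 -c "
from h import *
loc()
im,d=get_image('top');W=cloud('top',d)
mask_rect(W,'shutter_handle','top',.128,.15);mask_rect(W,'dial_grip','top',.13,.15);mask_rect(W,'masking_tape','top',.018,.03)
cv2.imwrite('pics/fin.png',cv2.resize(im[70:330,60:460],None,fx=2,fy=2))"
```

```text
local [  18.9 -186.2  298.6] yawerr 19.92 gap 39.8 F [0.2 1.  0.2] grip 0.0 t 55.7
shutter_handle 0.72 c [552.  -81.2] size [28.8 13.4] long axis deg 85.2 n 63 z 0.1363
dial_grip 0.95 c [643.   15.4] size [55.9 14.1] long axis deg 17.5 n 124 z 0.1431
masking_tape 0.78 c [397.  158.7] size [94.3 93.6] long axis deg 26.7 n 358 z 0.0241
```

View pics/fin.png

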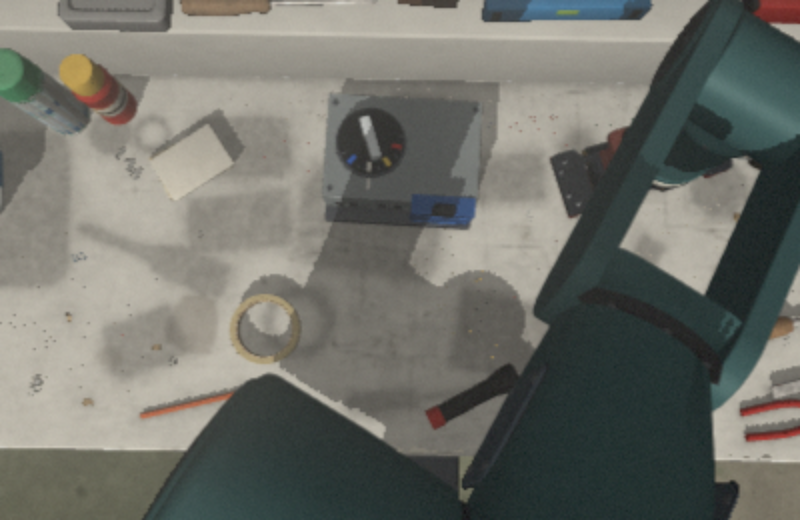

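The shutter is shut (442,208), the dial's white mark is at the index line (369,170), the tape and pads have not moved, and the arm is clear. I hand in.

```bash
python3 -c "
from h import *
print(hand_in())"
```

```text
the job is handed in; nothing more can be done
None
```

I handed the job in at about 56 s of the 210 s limit; `hand_in()` gave no verdict, but by my last pictures and readings all three plates are home in their slots, the shutter is shut, the dial is on white, and the tape and pads have not moved.

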